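Load the pill cassette through the dispenser's sprung flap

TASK

Load the slim pill cassette, the one with a handle, into the pill dispenser: nose first, push the mouth's sprung flap in with it and keep sliding until it meets the stop inside (its pad is set at a different depth each time), then press it against the stop with about 10 N for half a second. Let go and leave it lying in the bay fully home, the handle sticking out, and the flap resting on top of it; never force it (no more than 20 N), and leave everything else on the counter where it is.

Things in the scene. Friction and masses are not known exactly. Their poses are not given: they have to be found in the camera images.
- cassette_grip (a point): Slim white pill cassette, 120 g, 24 mm tall, lying flat on the counter: a box 120 mm long, 36 mm wide with seven lids on top, and behind it a handle 18 mm wide, 24 mm tall, 72 mm long. This point is in the handle, 12 mm above the underside, 30 mm from the tail end, 42 mm from the box's rear end. x points along the cassette towards the nose, z up.
- cassette_nose (a point): The centre of the cassette's flat nose face, half-way up, 162 mm ahead (+x) of cassette_grip; same axes.
- dispenser: White pill dispenser fixed to the counter, 150 mm deep, 190 mm wide, 62 mm tall (66 mm over the panels on top). Its origin is on the counter under the middle of the mouth; x points straight into the bay, z up. Two upright lips flare the mouth outwards: they reach 13 mm out in front and stand about 60 mm apart at their front ends.
- mouth (a point): Centre of the dispenser's letter-box mouth, on the bay's floor, 6 mm above the counter; x straight into the bay, z up. The bay is level, 40 mm wide (2 mm free each side of the cassette: ease sideways by feel), 52 mm high under a clear roof, with a stop at its end. Fully home, the nose touches the stop's pad, 106 to 120 mm inside, and the cassette's box stands 0 to 14 mm out of the mouth.
- backstop: Adjustable stop: a bracket fixed at the end of the bay, its origin 120 mm inside the mouth on the bay's floor, x on inwards; it carries a rubber-faced pad, 36 mm wide and 30 mm tall, that the nose meets. The pad is clamped anew each time, its face 0 to 14 mm before this origin (106 to 120 mm inside the mouth); its place is not measured, so find it by feel. It is rigid and must not be forced.
- flap (a joint): Sprung metal flap behind the mouth, 38 mm wide, 40 mm tall, hinged at its top edge 42 mm above the bay's floor, 1 mm inside the mouth. 0 rad is shut (upright), growing as it is pushed in and up, 1.45 at most. The spring shuts it: 0.06 N m when shut, 0.15 N m at 1.1 rad, where it lies on a loaded cassette's top. Pushing the nose through takes about 4 to 8 N.
- pill_bottle_a: amber pill bottle with a white cap, 48 mm across, 85 mm tall; a bystander. Its origin is under its middle.
- pill_bottle_b: amber pill bottle with a black cap, 48 mm across, 85 mm tall; a bystander. Its origin is under its middle.
- mug: white mug, 80 mm across, 90 mm tall; a bystander. Its origin is under its middle.
- tumbler: empty drinking glass, 68 mm across, 110 mm tall; a bystander. Its origin is under its middle.
- carton: small medicine carton, 50 x 100 x 30 mm tall, lying flat; a bystander. Its origin is under its middle.
- wide_organiser: two-row pill organiser, 150 x 90 x 26 mm, no handle, does not fit the dispenser; a bystander. Its origin is under its middle.
There are look-alikes about, which are no part of the job. What is shaped like the part that bears cassette_grip but green is not meant.

How it is judged:
By the outcome, as a careful person would: the job done as asked, in the order asked, and still so for the second after the job is handed in, with the robot touching nothing.
It also fails if it takes over 69 s, if anything falls off the work surface, if the arm or the gripper's body presses on something with over 40 N, if the wrist force passes 120 N, or if a joint passes its speed limit or range.

ROBOT

A 6-joint arm with a two-finger parallel gripper is mounted at the origin on the work surface. World frame = base frame: x ahead of the robot, y to its left, z up, the work surface at z = 0. Lengths are in mm, angles in rad, forces in N, time in s.
With the tool pointing down it reaches from about 400 to 925 mm from the base axis. Payload 12.5 kg.
Tool frame: the origin (TCP) lies at the very end of the fingers, on their centre line; the grasp point (between the pads) lies env.grip_point_offset behind it (env.grip_point_offset is the distance from the TCP to the grasp point, in mm); y points along the fingers, z is the direction in which the jaws open and shut, and the axes are right-handed (so a half turn about y gives the same grasp; the last joint's range is limited). The gripper opens to 95 mm and grips with 3 to 60 N. Pads are 20 mm wide; open, the fingers measure 119 mm over their backs; the gripper's body (75 mm by 180 mm) begins 59 mm behind the grasp point.
Start: joints at [1.093, 0.491, 1.559, -0, 1.092, -0.106], TCP at [227.043, 582.321, 214.661] pointing down, gripper open.
Joint ranges: [-3.1, 3.1], [-0.84, 2.19], [0.05, 2.79], [-1.13, 4.28], [0.06, 2.93], [-2.69, 2.69]. Speed limits (rad/s): [2.22, 2.22, 2.79, 3.14, 3.14, 3.14].

INTERFACE

Orientations are given as [roll, pitch, yaw] about the fixed x, y, z axes, in that order (R = Rz(yaw) Ry(pitch) Rx(roll)).
In Python, from cell import readout, read_camera, env, nets gives the robot as it stands.
- The arm moves only by the tool apply_moves, never from a script. Its argument "increments" is a list of rows, each a list of 3 entries, a list of its own where there are three numbers: the shift along the tool's x, y, z in cm, then the turn, a rotation vector about the tool's x, y, z in degrees, then the finger opening in cm, from 0 to 9.51. A call has exactly 5 rows; each row shifts and turns the pose as measured when the row begins, along the tool's axes as they then stand; what a row does not reach is not made up. A row lasts 1/8 s, in which the tool goes at most 62.5 mm and 10.7 degrees, less where a joint would pass 70% of its speed; a pose out of reach is approached as far as the arm can. A call with a gripper value outside its range is refused whole. The fingers move at their own pace and stop on an object; the grip force is fixed at half the most. Time passes only in rows, so rows that do not move let the fingers close, or fill a call up. It gives the time, the measured TCP pose, the force and the opening at its end, in the units of the state.
- readout.state(): the state, without advancing time (a new reading comes with each control period).
- read_camera(name): name is "scene" or "top"; returns a dict with "img" (420x560x3 uint8, red, green, blue), "vfov" (degrees; the focal length in pixels is half the picture's height over the tangent of half this angle, whatever the lens; pixels are square), "cx", "cy" (the principal point, pixels), "distortion" ([k1, k2, p1, p2, k3] as OpenCV has them; the pictures are not rectified), "rvec" (rotation vector, rad) and "tvec" (3), from world to camera coordinates, as OpenCV has them. Camera axes: x right, y down, z forward; pixel columns grow to the right and rows downward; lengths in mm; the calibration is good to about 2 mm. A picture is of the moment at which its call begins. There is no depth.
- env.job_done(): hands the job in, once; it reports no verdict.
Trained networks look in a picture, given as the dict that the camera call returned (one of the last four; its "shot" number tells which), for a name from the list of things; names that differ only in an ending like _2 or _b are one class to them, and where a whole thing is asked for, a point or a joint stands for the part that bears it (a point fixed in the world has none). Each returns a list of dicts, best first, with "confidence" (0 to 1); they miss things now and then, are a little off and sometimes report something else, mostly with a low value. They report only what shows in the picture. A call takes as long as a camera call. They do not tell look-alikes from the thing itself.
- nets.look_for(picture, thing): "point" ([x, y, z] in mm, in the coordinates of the camera as it stood for that picture, good to about 4 mm: the middle of the surface that is visible of it).
- nets.mark_of(picture, thing): "point" ([x, y, z] in mm, in the coordinates of the camera as it stood for that picture, good to about 4 mm: a listed point, or the origin of a listed thing).
The state is a dict: "t": time; "joints": joint angles; "qvel": joint speeds; "tau": joint torques, N m; "eef_pos": TCP position; "tcp_rot": TCP orientation; "ft_force": force on the tool from outside, world axes, zero at the start; "moment": the same for the moment, N m; "opening": opening from 0.0 (shut) to 1.0 (fully open).
Only numpy, scipy, OpenCV 4.12 (cv2) and the standard library are available. Lean on these libraries where they do the work, as an engineer would, in place of code of your own. Each camera call takes 0.05 s, during which the arm holds its last target. There are 200 camera calls.

## Working session

There is one attempt and no reset: what is moved stays moved. The work goes in short steps, Python scripts to look and compute and a tool call to move; the robot and the scene stay as the last step left them, time stands still between calls to the robot, and variables do not carry over. Pictures are saved under pics/ and viewed, about 8 in all and at most 12, crops included, and the job is handed in when it is done.

Besides the shell and the picture viewer there is one more tool, called after ">>>" as name(argument=value, ...) on one line, values as JSON. apply_moves: Moves the arm, as the interface text tells. Its arguments: {"type":"object","properties":{"increments":{"type":"array"}},"required":["increments"]}

```bash
ls; mkdir -p pics; cat > h.py <<'E'
import numpy as np, cv2
from cell import readout, read_camera, env, nets
def cam(p):
    h=p["img"].shape[0]; f=h/2/np.tan(np.radians(p["vfov"])/2)
    K=np.array([[f,0,p["cx"]],[0,f,p["cy"]],[0,0,1.]]); R=cv2.Rodrigues(np.array(p["rvec"],float))[0]
    return K,np.array(p["distortion"],float),R,np.array(p["tvec"],float).reshape(3)
def toW(p,c):
    K,D,R,t=cam(p); return R.T@(np.array(c)-t)
def proj(p,w):
    K,D,R,t=cam(p); return cv2.projectPoints(np.array(w,float).reshape(-1,1,3),np.array(p["rvec"],float),t,K,D)[0].reshape(-1,2)
def ray(p,uv):
    K,D,R,t=cam(p); q=cv2.undistortPoints(np.array(uv,float).reshape(-1,1,2),K,D).reshape(-1,2)
    return -R.T@t,np.c_[q,np.ones(len(q))]@R
def plane(p,uv,z):
    o,d=ray(p,uv); return o+d*((z-o[2])/d[:,2])[:,None]
def tri(p1,u1,p2,u2):
    o1,d1=ray(p1,u1);o2,d2=ray(p2,u2);out=[]
    for a,b in zip(d1,d2):
        a=a/np.linalg.norm(a);b=b/np.linalg.norm(b)
        s=np.linalg.lstsq(np.c_[a,-b],o2-o1,rcond=None)[0];x,y=o1+s[0]*a,o2+s[1]*b
        out.append(np.r_[(x+y)/2,np.linalg.norm(x-y)])
    return np.array(out)
def save(img,name): cv2.imwrite("pics/"+name,np.ascontiguousarray(img[...,::-1]))
E
python3 - <<'E'
from h import *
np.set_printoptions(precision=1,suppress=True)
print(env.grip_point_offset, readout.state())
for n in("scene","top"):
    p=read_camera(n); save(p["img"],n+"0.png"); K,D,R,t=cam(p); print(n,-R.T@t,R[2],K[0,0],D)
    for th in("cassette_grip","cassette_nose","dispenser","mouth","backstop","flap","wide_organiser","carton","mug","tumbler","pill_bottle_a"):
        for r in nets.mark_of(p,th)[:3]:
            w=toW(p,r["point"]); print(th,round(r["confidence"],2),w,proj(p,w)[0])
E
```

```text
pics
18.8 {'t': 0.0, 'joints': array([ 1.1,  0.5,  1.6,  0. ,  1.1, -0.1]), 'qvel': array([ 0.,  0., -0., -0., -0., -0.]), 'tau': array([ -0. , -61.3, -25.8,   0.1,   0. ,  -0. ]), 'eef_pos': array([226.9, 582.1, 214.1]), 'tcp_rot': array([-1.6,  0. , -0.4]), 'ft_force': array([ 0.3, -0.2,  0.8]), 'moment': array([ 0., -0., -0.]), 'opening': 1.0005758271419238}
scene [ 965.1  306.2 1021.4] [-0.4 -0.3 -0.9] 401.90514020331625 [-0.1  0.   0.   0.   0. ]
cassette_grip 0.93 [474.5 265.5  14.2] [349.8 253.6]
cassette_grip 0.84 [198.4 337.4  12. ] [409.6 192.1]
cassette_nose 0.84 [455.7 104.1  12.7] [301.3 222.2]
cassette_nose 0.84 [309.4 217.2  15.1] [358.7 201.3]
cassette_nose 0.25 [462.1 -53.4   7.9] [253.2 200.7]
dispenser 0.78 [461.3 -54.3  -0.7] [253.2 201.9]
mouth 0.9 [460.7 -53.2   6.7] [253.5 200.6]
mouth 0.42 [ 586.6 -377.8    0.4] [142.3 185.8]Traceback (most recent call last):
  File "<stdin>", line 7, in <module>
ValueError: it knows: backstop, carton, cassette_grip, cassette_nose, dispenser, mouth, mug, pill_bottle, tumbler, wide_organiser
```

View pics/scene0.png

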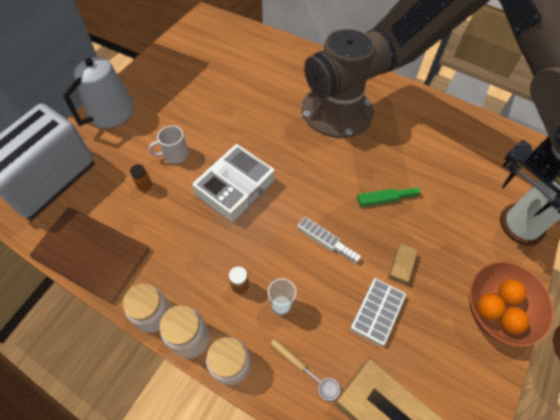

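The scene picture shows the white cassette, with its box at (318,232) and handle at (349,252). The green look-alike is at (388,197) and the two-row organiser at (379,312). The dispenser is at (234,182), its mouth facing the cassette.

```bash
python3 - <<'E'
from h import *
np.set_printoptions(precision=1,suppress=True)
P={}
for n in("scene","top"):
    p=P[n]=read_camera(n); save(p["img"],n+"1.png"); K,D,R,t=cam(p); print(n,-R.T@t,R[2],K[0,0])
    for th in("cassette_grip","cassette_nose","dispenser","mouth","backstop","wide_organiser","carton","mug","tumbler","pill_bottle"):
        for r in nets.mark_of(p,th)[:3]:
            if r["confidence"]<.3: continue
            w=toW(p,r["point"]); print(th,round(r["confidence"],2),w,proj(p,w)[0])
s=P["scene"]["img"][135:285,180:380]; save(cv2.resize(s,None,fx=4,fy=4,interpolation=cv2.INTER_CUBIC),"crop1.png")
E
```

```text
scene [ 965.1  306.2 1021.4] [-0.4 -0.3 -0.9] 401.90514020331625
cassette_grip 0.98 [199.9 340.6  10. ] [410.2 193.3]
cassette_grip 0.56 [480.7 261.8  13.2] [347.6 254.9]
cassette_nose 0.95 [307.5 213.4  11.2] [357.6 200.9]
cassette_nose 0.74 [454.4 102.3  12.5] [300.9 221.6]
cassette_nose 0.58 [459.9 -55.1   6.2] [253.1 200.2]
dispenser 0.9 [458.  -54.3   0.9] [253.7 200.7]
mouth 0.92 [459.4 -55.5   8.1] [253.1 199.7]
mouth 0.34 [690.3 169.3  -2.1] [279.8 304.7]
wide_organiser 0.81 [581.9 399.6   4.5] [378.2 312.2]
carton 0.6 [428.4 403.4   5. ] [401.7 264.9]
mug 0.97 [ 437.  -369.2   -0.3] [174.3 153.6]
mug 0.58 [688.5 170.3  -1. ] [280.4 304.1]
tumbler 0.83 [689.1 168.1  -1.1] [279.6 303.9]
tumbler 0.72 [ 587.1 -376.7    2.3] [142.3 185.8]
pill_bottle 0.91 [700.1  51.8   1.2] [239.6 285.3]
pill_bottle 0.79 [ 588.4 -378.     2.3] [141.8 185.9]
top [ 346.2   -3.6 1364.6] [ 0.1  0.  -1. ] 491.807013616868
cassette_grip 0.96 [474.4 266.6  17.9] [186.3 210.1]
cassette_grip 0.77 [201.5 338.2  13.5] [158.  310.2]
cassette_grip 0.61 [688.9 169.4  -2.8] [223.6 135.7]
cassette_nose 0.71 [305.  217.7  14.5] [203.  272.1]
cassette_nose 0.58 [458.2 100.2  14.3] [246.6 216.4]
dispenser 0.88 [459.5 -54.4  -7.6] [302.4 216.8]
mouth 0.75 [456.6 -53.9   6.9] [302.4 217.4]
backstop 0.43 [689.  171.   -3.5] [223.  135.8]
wide_organiser 0.8 [588.5 399.5   0.5] [141.3 170.2]
carton 0.76 [433.4 405.2   1. ] [137.5 225.2]
mug 0.61 [ 432.6 -364.    -0.3] [414.3 226.7]
tumbler 0.57 [689.2 170.5  -4.4] [223.3 135.8]
tumbler 0.52 [700.6  51.8   0.2] [265.  131.5]
pill_bottle 0.62 [700.3  55.1  -1.7] [263.9 131.8]
pill_bottle 0.59 [ 579.7 -371.     0.8] [415.8 174.2]
```

View pics/top1.png

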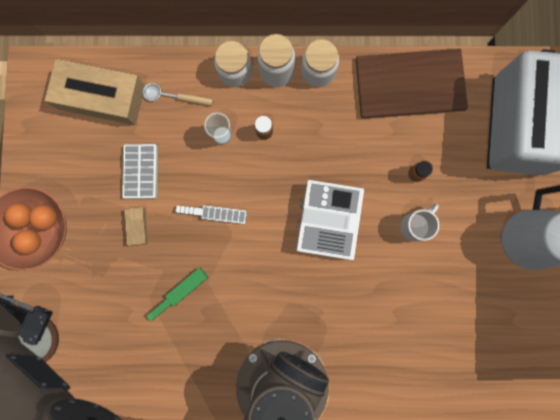

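View pics/crop1.png

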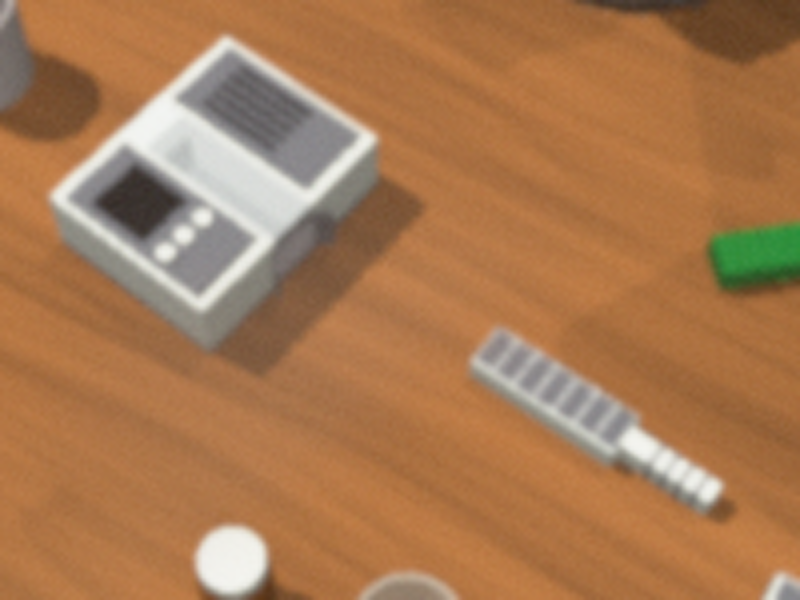

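The top picture shows the same layout. The candidates are the white slim cassette (handle at 188,210, nose at 246,216), the green one (178,295) and the organiser (140,171). The crop confirms the white one: seven lids and a ribbed handle. Next I refine the cassette and dispenser poses by silhouette fits in both views.

```bash
cat > fit.py <<'E'
from h import *
from scipy.optimize import minimize
S=8
def box(x0,x1,y0,y1,z0,z1): return np.array([[x,y,z] for x in(x0,x1) for y in(y0,y1) for z in(z0,z1)],float)
CASS=[box(42,162,-18,18,-12,12),box(-30,42,-9,9,-12,12)]
DISP=[box(0,150,-95,95,0,62)]
def place(pts,q):
    c,s=np.cos(q[2]),np.sin(q[2]); return np.c_[pts[:,0]*c-pts[:,1]*s+q[0],pts[:,0]*s+pts[:,1]*c+q[1],pts[:,2]+q[3]]
def sil(p,parts,q,win):
    u0,v0,u1,v1=win; m=np.zeros(((v1-v0)*S,(u1-u0)*S),np.uint8)
    for b in parts:
        uv=(proj(p,place(b,q))-[u0-.5,v0-.5])*S
        cv2.fillConvexPoly(m,cv2.convexHull(np.round(uv*16).astype(np.int32)),1,cv2.LINE_8,4)
    return cv2.resize(m.astype(np.float32),(u1-u0,v1-v0),interpolation=cv2.INTER_AREA)
def mask(p,win,bottom=True):
    u0,v0,u1,v1=win; im=p["img"][v0:v1,u0:u1].astype(np.float32)
    r=(im[...,2]+1)/(im[...,0]+1)   # blue/red: wood ~.35, white ~1
    return np.clip((r-.4)/.4,0,1)
def fit(views,parts,q0,fixz=None):
    ms=[mask(p,w) for p,w in views]
    def cost(q):
        q=np.r_[q,fixz] if len(q)==3 else q
        return sum(np.abs(sil(p,parts,q,w)-m).sum() for (p,w),m in zip(views,ms))
    best=None
    for k in range(3):
        x0=q0 if best is None else best.x
        st=np.array([[6,0,0,0],[0,6,0,0],[0,0,.05,0],[0,0,0,6]])[:len(x0),:len(x0)]/(k+1)
        best=minimize(cost,x0,method="Nelder-Mead",options=dict(initial_simplex=np.vstack([x0,x0+st]),xatol=.01,fatol=.01,maxiter=400))
    return best.x,best.fun
E
cat > m.py <<'E'
from fit import *
np.set_printoptions(precision=3,suppress=True)
s=read_camera("scene");t=read_camera("top")
wc=dict(s=(285,205,372,275),t=(168,195,256,235)); wd=dict(s=(180,135,285,230),t=(285,170,375,270))
c0=[476,265,np.arctan2(-162,-19),12.]; d0=[459,-54,-np.pi/2-.1,0.]
for nm,parts,w,q0 in(("cass",CASS,wc,c0),("disp",DISP,wd,d0)):
    for v in([(s,w["s"])],[(t,w["t"])]):
        print(nm,*fit(v,parts,q0[:3],q0[3]))
    print(nm,"both",*fit([(s,w["s"]),(t,w["t"])],parts,q0))
    for p,k in((s,"s"),(t,"t")):
        save(np.repeat((mask(p,w[k])*255)[...,None],3,2).astype(np.uint8),f"m_{nm}_{k}.png")
E
python3 m.py; python3 - <<'E'
import cv2,numpy as np
r=np.zeros((600,800,3),np.uint8)
for i,n in enumerate(["cass_s","cass_t","disp_s","disp_t"]):
    a=cv2.imread(f"pics/m_{n}.png"); a=cv2.resize(a,None,fx=2.8,fy=2.8); y,x=(i//2)*300,(i%2)*400; r[y:y+a.shape[0],x:x+a.shape[1]]=a[:300,:400]
cv2.imwrite("pics/masks.png",r)
E
```

```text
cass [473.848 262.774  -1.683] 83.24115753173828
cass [474.194 265.669  -1.665] 788.4412841796875
cass both [476.099 263.519  -1.685  16.335] 866.033447265625
disp [458.175 -54.445  -1.718] 607.84814453125
disp [457.486 -52.872  -1.724] 1517.953369140625
disp both [461.326 -52.098  -1.722   8.352] 2047.3505859375
```

View pics/masks.png

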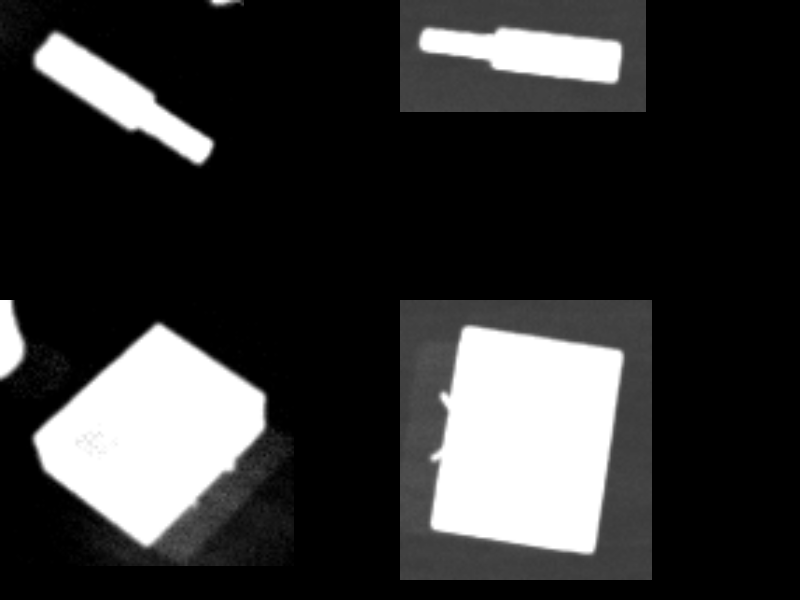

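The masks are clean, and the two single-view fits agree within 3 mm at the stated heights. The relative cassette-to-mouth pose agrees within about 1.3 mm. Next is a planning helper, then the approach.

```bash
cat > plan.py <<'E'
from h import *
from scipy.spatial.transform import Rotation as Ro, Slerp
import sys
def plan(x,y,z,yaw,n,show=True):
    s=readout.state(); p0=np.array(s["eef_pos"],float); R0=Ro.from_euler("xyz",s["tcp_rot"]); R1=Ro.from_euler("xyz",[-np.pi/2,0,yaw])
    print("t",round(s["t"],2),"pos",np.round(p0,1),"rot",np.round(s["tcp_rot"],4),"F",np.round(s["ft_force"],1),"open",round(s["opening"],3))
    sl=Slerp([0,1],Ro.concatenate([R0,R1])); T=np.array([x,y,z],float)
    for k in range(n):
        A=sl(k/n);B=sl((k+1)/n); print(np.round(A.inv().apply((T-p0)/n)/10,2).tolist(),np.round(np.degrees((A.inv()*B).as_rotvec()),1).tolist())
if __name__=="__main__": a=list(map(float,sys.argv[1:])); plan(*a[:4],int(a[4]))
E
python3 plan.py 474 264 150 -1.674 10; sed -i 's/(r-.4)\/.4/(r-.5)\/.2/' fit.py; python3 m.py
```

```text
t 1.5 pos [227.1 582.3 214.7] rot [-1.5707  0.     -0.3719] F [-0.4  1.2 -0.6] open 1.0
[3.46, 0.65, -2.07] [-0.0, 7.5, -0.0]
[3.7, 0.65, -1.6] [-0.0, 7.5, -0.0]
[3.87, 0.65, -1.11] [-0.0, 7.5, -0.0]
[3.98, 0.65, -0.6] [-0.0, 7.5, -0.0]
[4.03, 0.65, -0.07] [-0.0, 7.5, -0.0]
[4.0, 0.65, 0.45] [-0.0, 7.5, -0.0]
[3.91, 0.65, 0.97] [-0.0, 7.5, -0.0]
[3.75, 0.65, 1.47] [-0.0, 7.5, -0.0]
[3.53, 0.65, 1.94] [-0.0, 7.5, -0.0]
[3.25, 0.65, 2.38] [-0.0, 7.5, -0.0]
cass [474.062 262.303  -1.685] 48.060508728027344
cass [474.08  265.311  -1.664] 199.4705810546875
cass both [476.954 263.538  -1.684  17.982] 237.38113403320312
disp [459.99  -54.29   -1.732] 357.2658386230469
disp [460.268 -53.703  -1.722] 514.548095703125
disp both [461.965 -52.159  -1.728   8.974] 772.3642578125
```

>>> apply_moves(increments=[[[3.5, 0.65, -2.1], [0, 7.5, 0], 9.5], [[3.7, 0.65, -1.6], [0, 7.5, 0], 9.5], [[3.9, 0.65, -1.1], [0, 7.5, 0], 9.5], [[4.0, 0.65, -0.6], [0, 7.5, 0], 9.5], [[4.0, 0.65, -0.1], [0, 7.5, 0], 9.5]])

```text
t: 2.22
eef_pos: [351.6, 419.2, 181.5]
tcp_rot: [-1.569, 0.001, -1.042]
ft_force: [-0.0, 0.3, 0.6]
opening: 0.998
```

>>> apply_moves(increments=[[[4.0, 0.65, 0.5], [0, 7.5, 0], 6], [[3.9, 0.65, 1.0], [0, 7.5, 0], 6], [[3.8, 0.65, 1.5], [0, 7.5, 0], 6], [[3.5, 0.65, 1.9], [0, 7.5, 0], 6], [[3.2, 0.65, 2.4], [0, 7.5, 0], 6]])

```text
t: 2.85
eef_pos: [475.2, 252.0, 148.5]
tcp_rot: [-1.568, 0.003, -1.719]
ft_force: [0.3, 0.2, 0.0]
opening: 0.637
```

```bash
python3 plan.py 474 264 40 -1.674 5
```

```text
t 2.85 pos [475.2 252.  148.5] rot [-1.5682  0.0034 -1.7185] F [0.3 0.2 0. ] open 0.637
[-0.23, 2.17, -0.07] [-0.0, -0.5, -0.0]
[-0.23, 2.17, -0.06] [-0.0, -0.5, -0.0]
[-0.23, 2.17, -0.06] [-0.0, -0.5, -0.0]
[-0.23, 2.17, -0.06] [-0.0, -0.5, -0.0]
[-0.23, 2.17, -0.05] [-0.0, -0.5, -0.0]
```

>>> apply_moves(increments=[[[-0.2, 2.2, -0.1], [0, -0.5, 0], 5], [[-0.2, 2.2, -0.1], [0, -0.5, 0], 5], [[-0.2, 2.2, -0.1], [0, -0.5, 0], 5], [[-0.2, 2.2, -0.1], [0, -0.5, 0], 5], [[-0.2, 2.2, 0], [0, -0.5, 0], 5]])

```text
t: 3.48
eef_pos: [476.4, 260.6, 36.8]
tcp_rot: [-1.564, 0.005, -1.681]
ft_force: [-0.5, -0.7, 0.6]
opening: 0.528
```

```bash
python3 plan.py 474 264 5 -1.674 5; python3 - <<'E'
from h import *
for n,w in(("scene",(300,190,420,280)),("top",(150,170,270,260))):
    p=read_camera(n); u0,v0,u1,v1=w; im=p["img"].copy()
    a=cv2.resize(im[v0:v1,u0:u1],None,fx=4,fy=4,interpolation=cv2.INTER_CUBIC)
    globals()[n]=a
save(np.vstack([scene,top])[:,:],"c2.png")
E
python3 -c "
import cv2;a=cv2.imread('pics/c2.png');cv2.imwrite('pics/c2.png',cv2.hconcat([a[:360],a[360:]])[:, 80:880])"
```

```text
t 3.48 pos [476.4 260.6  36.8] rot [-1.5639  0.0053 -1.681 ] F [-0.5 -0.7  0.6] open 0.528
[-0.06, 0.64, -0.06] [-0.1, -0.1, -0.1]
[-0.06, 0.64, -0.06] [-0.1, -0.1, -0.1]
[-0.06, 0.64, -0.06] [-0.1, -0.1, -0.1]
[-0.06, 0.64, -0.06] [-0.1, -0.1, -0.1]
[-0.06, 0.64, -0.06] [-0.1, -0.1, -0.1]
```

View pics/c2.png

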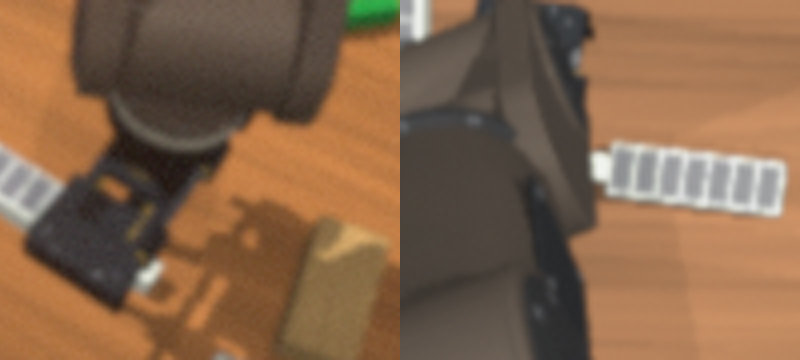

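The crop shows the gripper straddling the white handle, with the tail visible below it and the box ahead of it. The carton is clear. Going down now.

>>> apply_moves(increments=[[[-0.1, 0.9, -0.1], [0, -0.1, -0.1], 5], [[-0.1, 0.9, -0.1], [-0.1, 0.1, -0.1], 5], [[-0.1, 0.7, -0.1], [-0.1, 0.1, -0.1], 5], [[-0.1, 0.5, 0], [-0.1, 0, 0], 5], [[0, 0.2, 0], [0, 0, 0], 5]])

```text
t: 4.2
eef_pos: [473.9, 265.3, 3.7]
tcp_rot: [-1.57, -0.001, -1.683]
ft_force: [0.3, 0.3, 0.1]
opening: 0.529
```

```bash
python3 plan.py 474 264 4 -1.674 1
```

```text
t 4.2 pos [473.9 265.3   3.7] rot [-1.5699e+00 -5.0000e-04 -1.6833e+00] F [0.3 0.3 0.1] open 0.529
[0.13, -0.03, 0.03] [-0.1, -0.5, 0.0]
```

>>> apply_moves(increments=[[[0, 0, 0], [0, 0, 0], 2.5], [[0, 0, 0], [0, 0, 0], 0.5], [[0, 0, 0], [0, 0, 0], 0.5], [[0, 0, 0], [0, 0, 0], 0.5], [[0, 0, 0], [0, 0, 0], 0.5]])

```text
t: 4.82
eef_pos: [474.1, 265.4, 4.2]
tcp_rot: [-1.569, -0.0, -1.683]
ft_force: [-0.8, -0.6, -1.1]
opening: 0.19
```

>>> apply_moves(increments=[[[0, 0, 0], [0, 0, 0], 0.5], [[0, -0.5, 0], [0, 0, 0], 0.5], [[0, -1, 0], [0, 0, 0], 0.5], [[0, -1, 0], [0, 0, 0], 0.5], [[0, -0.5, 0], [0, 0, 0], 0.5]])

```text
t: 5.45
eef_pos: [474.0, 265.3, 36.2]
tcp_rot: [-1.569, -0.0, -1.684]
ft_force: [-0.5, -0.3, -1.6]
opening: 0.19
```

```bash
cat > m2.py <<'E'
from fit import *
np.set_printoptions(precision=3,suppress=True)
# visible front box + front of handle of the held cassette: z known from the TCP; mask out gripper by window
s=read_camera("scene");t=read_camera("top");st=readout.state();print(st["eef_pos"],st["tcp_rot"],st["opening"],st["ft_force"])
zc=float(st["eef_pos"][2])+8.5
for p,n in((s,"scene"),(t,"top")):
    for th in("cassette_nose","cassette_grip","mouth"):
        for r in nets.mark_of(p,th)[:2]:
            if r["confidence"]>.3: print(n,th,round(r["confidence"],2),toW(p,r["point"]))
    save(p["img"],n+"_g.png")
E
python3 m2.py
python3 - <<'E'
import cv2
a=cv2.imread('pics/scene_g.png')[180:280,260:380];b=cv2.imread('pics/top_g.png')[170:270,170:290]
f=lambda i:cv2.resize(i,(400,333),interpolation=cv2.INTER_CUBIC)
cv2.imwrite('pics/c3.png',cv2.hconcat([f(a),f(b)]))
E
```

```text
[474.055 265.347  36.077] [-1.569 -0.    -1.683] 0.18500997869399177 [ 0.558 -0.114 -0.76 ]
scene cassette_nose 0.58 [452.051 103.098  43.399]
scene cassette_grip 0.68 [ 435.034 -369.26     6.503]
scene cassette_grip 0.57 [475.123 263.793  47.543]
scene mouth 0.68 [459.732 -54.003   9.039]
scene mouth 0.49 [453.473 102.889  44.711]
top cassette_nose 0.63 [455.903 103.494  42.396]
top cassette_nose 0.61 [302.433 218.545  13.941]
top cassette_grip 0.76 [472.51  266.629  47.832]
top mouth 0.56 [459.719 -53.422   9.729]
```

View pics/c3.png

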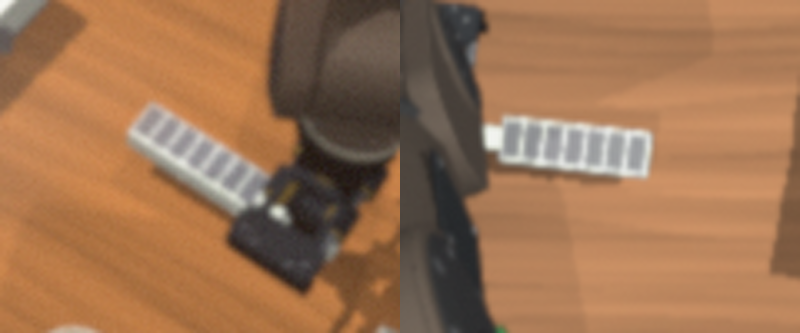

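The crop shows the cassette lifted level and square in the fingers, with its underside about 4 mm below the TCP. Next I move in front of the mouth (disp at 460,-54, yaw -1.727).

```bash
python3 plan.py 489.8 135.7 36 -1.727 5
```

```text
t 5.85 pos [473.6 265.2  34.9] rot [-1.5709e+00 -1.0000e-03 -1.6835e+00] F [-0.3 -0.2 -2. ] open 0.181
[2.54, -0.02, 0.61] [0.0, 0.5, 0.0]
[2.53, -0.02, 0.64] [0.0, 0.5, 0.0]
[2.53, -0.02, 0.66] [0.0, 0.5, 0.0]
[2.52, -0.02, 0.68] [0.0, 0.5, 0.0]
[2.51, -0.02, 0.7] [0.0, 0.5, 0.0]
```

>>> apply_moves(increments=[[[2.5, 0, 0.6], [0, 0.5, 0], 0.5], [[2.5, 0, 0.6], [0, 0.5, 0], 0.5], [[2.5, 0, 0.7], [0, 0.5, 0], 0.5], [[2.5, 0, 0.7], [0, 0.5, 0], 0.5], [[2.0, 0, 0.7], [0, 0.5, 0], 0.5]])

```text
t: 6.48
eef_pos: [490.7, 139.6, 33.8]
tcp_rot: [-1.572, -0.002, -1.726]
ft_force: [0.0, -0.2, -1.7]
opening: 0.188
```

```bash
python3 plan.py 489.8 135.7 12 -1.727 5
```

```text
t 6.47 pos [490.7 139.6  33.8] rot [-1.5723e+00 -1.5000e-03 -1.7256e+00] F [ 0.  -0.2 -1.7] open 0.188
[0.08, 0.44, -0.01] [0.0, 0.0, 0.0]
[0.08, 0.44, -0.01] [0.0, 0.0, 0.0]
[0.08, 0.44, -0.01] [0.0, 0.0, 0.0]
[0.08, 0.44, -0.01] [0.0, 0.0, 0.0]
[0.08, 0.44, -0.01] [0.0, 0.0, 0.0]
```

>>> apply_moves(increments=[[[0.1, 0.5, 0], [0, 0, 0], 0.5], [[0.1, 0.5, 0], [0, 0, 0], 0.5], [[0.1, 0.5, 0], [0, 0, 0], 0.5], [[0.1, 0.4, 0], [0, 0, 0], 0.5], [[0, 0.2, 0], [0, 0, 0], 0.5]])

```text
t: 7.1
eef_pos: [489.6, 136.1, 10.8]
tcp_rot: [-1.573, -0.002, -1.725]
ft_force: [-0.3, -1.0, -0.6]
opening: 0.188
```

```bash
python3 plan.py 489.8 135.7 12 -1.727 1; cat > lat.py <<'E'
from fit import *
from scipy.optimize import minimize
np.set_printoptions(precision=3,suppress=True)
# held cassette: fit only the box (front part) against masks, window clipped to the box area, and the dispenser again
s=read_camera("scene");t=read_camera("top");st=readout.state();e=st["eef_pos"];yaw=st["tcp_rot"][2]
zc=e[2]+8; q0=np.array([e[0],e[1],yaw])
d=np.array([np.cos(yaw),np.sin(yaw)])
for p,n in((s,"scene"),(t,"top")):
    c=proj(p,place(box(70,162,-18,18,-12,12),[*q0,zc])); u0,v0=np.floor(c.min(0)-3).astype(int);u1,v1=np.ceil(c.max(0)+4).astype(int)
    win=(u0,v0,u1,v1); m=mask(p,win)
    roi=sil(p,[box(80,158,-35,35,-12,-12)],[*q0,zc],win)>.5
    f=lambda q:np.abs((sil(p,CASS,[e[0]-d[1]*q[0],e[1]+d[0]*q[0],yaw+q[1],zc],win)-m)*roi).sum()
    r=minimize(f,[0,0],method="Nelder-Mead",options=dict(initial_simplex=[[0,0],[3,0],[0,.03]],xatol=.01,fatol=.01))
    print(n,"lateral(mm,left+), dyaw:",r.x,r.fun)
    save(p["img"],n+"_h.png")
E
python3 lat.py
python3 - <<'E'
import cv2
a=cv2.imread('pics/scene_h.png')[150:250,200:330];b=cv2.imread('pics/top_h.png')[170:270,210:340]
f=lambda i:cv2.resize(i,(780,600),interpolation=cv2.INTER_CUBIC)[:,:]
cv2.imwrite('pics/c4.png',f(b)); cv2.imwrite('pics/c5.png',f(a))
E
```

```text
t 7.1 pos [489.6 136.1  10.8] rot [-1.5734 -0.0018 -1.7254] F [-0.3 -1.  -0.6] open 0.188
[0.04, -0.12, 0.02] [0.1, 0.1, 0.1]
scene lateral(mm,left+), dyaw: [-3.216  0.03 ] 23.054916381835938
top lateral(mm,left+), dyaw: [ 9.037 -0.074] 68.18321990966797
```

View pics/c4.png

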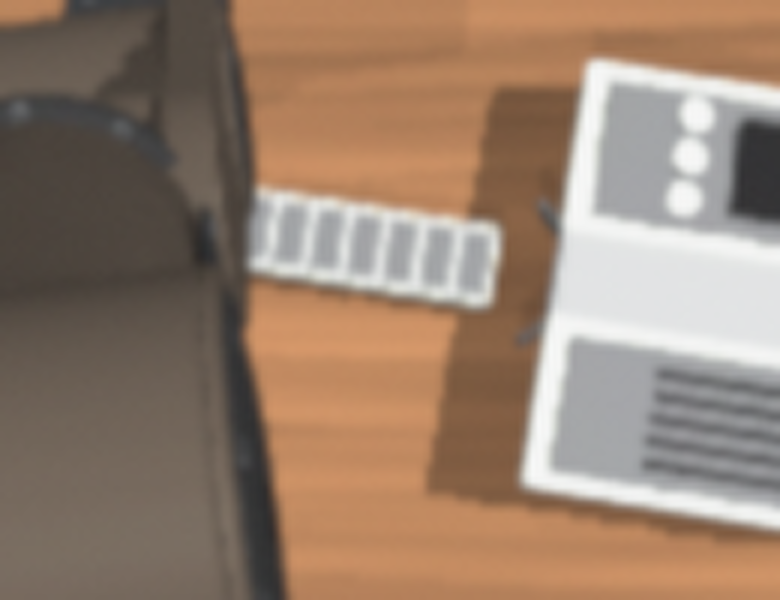

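The crop shows the nose (495,266) about 30 mm out and centred on the lips (front ends 543,212 and 525,335), with its axis parallel to the bay. I discard the clipped-window lateral fit because its two views contradict each other. Advancing gently.

>>> apply_moves(increments=[[[0.6, -0.1, 0], [0, 0, 0], 0.5], [[0.6, 0, 0], [0, 0, 0], 0.5], [[0.6, 0, 0], [0, 0, 0], 0.5], [[0.5, 0, 0], [0, 0, 0], 0.5], [[0.3, 0, 0], [0, 0, 0], 0.5]])

```text
t: 7.82
eef_pos: [485.5, 108.4, 12.6]
tcp_rot: [-1.573, -0.002, -1.726]
ft_force: [0.8, 0.1, -1.8]
opening: 0.189
```

```bash
cat > st.py <<'E'
from h import *
M=np.array([460,-54.]);y=-1.727;d=np.array([np.cos(y),np.sin(y)]);n=np.array([-d[1],d[0]])
s=readout.state();e=np.array(s["eef_pos"]);f=np.array(s["ft_force"])
nose=e[:2]+162*np.array([np.cos(s["tcp_rot"][2]),np.sin(s["tcp_rot"][2])])
print("t %.2f tcp"%s["t"],e.round(2),"rot",np.round(s["tcp_rot"],4),"nose depth %.1f lat(left+) %.2f tcplat %.2f"%((nose-M)@d,(nose-M)@n,(e[:2]-M)@n),"F along %.1f left %.1f up %.1f"%(f[:2]@d,f[:2]@n,f[2]),"open %.3f"%s["opening"])
E
python3 st.py
```

```text
t 7.83 tcp [485.55 108.43  12.55] rot [-1.5726e+00 -1.6000e-03 -1.7257e+00] nose depth -2.4 lat(left+) 0.17 tcplat -0.03 F along -0.3 left 0.8 up -1.8 open 0.189
```

>>> apply_moves(increments=[[[0.3, 0.05, 0], [0, 0, 0], 0.5], [[0.3, 0, 0], [0, 0, 0], 0.5], [[0.3, 0, 0], [0, 0, 0], 0.5], [[0.3, 0, 0], [0, 0, 0], 0.5], [[0.3, 0, 0], [0, 0, 0], 0.5]])

```text
t: 8.45
eef_pos: [484.4, 94.8, 12.5]
tcp_rot: [-1.569, 0.001, -1.726]
ft_force: [0.0, 7.6, -2.0]
opening: 0.185
```

```bash
python3 st.py
```

```text
t 8.45 tcp [484.37  94.84  12.45] rot [-1.5695e+00  1.0000e-03 -1.7262e+00] nose depth 11.2 lat(left+) 1.05 tcplat 0.92 F along -7.5 left -1.2 up -2.0 open 0.185
```

>>> apply_moves(increments=[[[0.3, 0, -0.05], [0, 0, 0], 0.5], [[0.3, 0, -0.05], [0, 0, 0], 0.5], [[0.3, 0, 0], [0, 0, 0], 0.5], [[0.3, 0, 0], [0, 0, 0], 0.5], [[0.3, 0, 0], [0, 0, 0], 0.5]])

```text
t: 9.07
eef_pos: [481.9, 81.6, 12.1]
tcp_rot: [-1.567, 0.003, -1.726]
ft_force: [0.7, 6.0, -2.6]
opening: 0.188
```

```bash
python3 st.py
```

```text
t 9.07 tcp [481.89  81.64  12.14] rot [-1.5672  0.0032 -1.7258] nose depth 24.6 lat(left+) 0.72 tcplat 0.52 F along -6.1 left -0.2 up -2.6 open 0.188
```

>>> apply_moves(increments=[[[0.4, 0, -0.02], [0, 0, 0], 0.5], [[0.4, 0, -0.02], [0, 0, 0], 0.5], [[0.4, 0, 0], [0, 0, 0], 0.5], [[0.4, 0, 0], [0, 0, 0], 0.5], [[0.3, 0, 0], [0, 0, 0], 0.5]])

```text
t: 9.7
eef_pos: [478.6, 63.0, 11.9]
tcp_rot: [-1.567, 0.004, -1.725]
ft_force: [1.0, 3.8, -2.0]
opening: 0.183
```

```bash
python3 st.py
```

```text
t 9.70 tcp [478.64  62.99  11.92] rot [-1.5668  0.004  -1.7252] nose depth 43.5 lat(left+) 0.51 tcplat 0.21 F along -4.0 left 0.4 up -2.0 open 0.183
```

>>> apply_moves(increments=[[[0.4, 0.02, 0], [0, 0, 0], 0.5], [[0.4, 0.02, 0], [0, 0, 0], 0.5], [[0.4, 0.02, 0], [0, 0, 0], 0.5], [[0.4, 0, 0], [0, 0, 0], 0.5], [[0.4, 0, 0], [0, 0, 0], 0.5]])

```text
t: 10.32
eef_pos: [475.4, 41.9, 11.3]
tcp_rot: [-1.567, 0.004, -1.725]
ft_force: [0.4, 5.0, -1.2]
opening: 0.186
```

```bash
python3 st.py
```

```text
t 10.32 tcp [475.4   41.92  11.33] rot [-1.5666  0.004  -1.725 ] nose depth 64.9 lat(left+) 0.61 tcplat 0.29 F along -5.0 left -0.4 up -1.2 open 0.186
```

>>> apply_moves(increments=[[[0.4, 0.02, 0], [0, 0, 0], 0.5], [[0.4, 0.02, 0], [0, 0, 0], 0.5], [[0.4, 0, 0], [0, 0, 0], 0.5], [[0.4, 0, 0], [0, 0, 0], 0.5], [[0.4, 0, 0], [0, 0, 0], 0.5]])

```text
t: 10.95
eef_pos: [472.1, 20.8, 10.9]
tcp_rot: [-1.566, 0.004, -1.725]
ft_force: [0.4, 5.2, 0.1]
opening: 0.184
```

```bash
python3 st.py
```

```text
t 10.95 tcp [472.12  20.79  10.92] rot [-1.5665  0.004  -1.7249] nose depth 86.2 lat(left+) 0.68 tcplat 0.34 F along -5.2 left -0.4 up 0.1 open 0.184
```

>>> apply_moves(increments=[[[0.2, 0, 0], [0, 0, 0], 0.5], [[0.2, 0, 0], [0, 0, 0], 0.5], [[0.2, 0, 0], [0, 0, 0], 0.5], [[0.2, 0, 0], [0, 0, 0], 0.5], [[0.2, 0, 0], [0, 0, 0], 0.5]])

```text
t: 11.58
eef_pos: [470.4, 10.2, 10.9]
tcp_rot: [-1.567, 0.004, -1.725]
ft_force: [1.2, 3.5, -0.4]
opening: 0.189
```

```bash
python3 st.py
```

```text
t 11.57 tcp [470.4   10.19  10.85] rot [-1.5666  0.004  -1.7248] nose depth 97.0 lat(left+) 0.64 tcplat 0.29 F along -3.6 left 0.6 up -0.4 open 0.189
```

>>> apply_moves(increments=[[[0.12, 0, 0], [0, 0, 0], 0.5], [[0.12, 0, 0], [0, 0, 0], 0.5], [[0.12, 0, 0], [0, 0, 0], 0.5], [[0.12, 0, 0], [0, 0, 0], 0.5], [[0.1, 0, 0], [0, 0, 0], 0.5]])

```text
t: 12.2
eef_pos: [469.4, 4.1, 10.8]
tcp_rot: [-1.567, 0.004, -1.725]
ft_force: [0.9, 4.4, -0.2]
opening: 0.19
```

```bash
python3 st.py
```

```text
t 12.20 tcp [469.4    4.07  10.82] rot [-1.5667  0.004  -1.7247] nose depth 103.2 lat(left+) 0.62 tcplat 0.26 F along -4.5 left 0.2 up -0.2 open 0.190
```

>>> apply_moves(increments=[[[0.08, 0, 0], [0, 0, 0], 0.5], [[0.08, 0, 0], [0, 0, 0], 0.5], [[0.08, 0, 0], [0, 0, 0], 0.5], [[0.08, 0, 0], [0, 0, 0], 0.5], [[0.08, 0, 0], [0, 0, 0], 0.5]])

```text
t: 12.82
eef_pos: [468.7, -0.2, 10.8]
tcp_rot: [-1.567, 0.004, -1.725]
ft_force: [1.4, 4.9, -0.6]
opening: 0.189
```

```bash
python3 st.py
```

```text
t 12.82 tcp [ 4.6872e+02 -1.7000e-01  1.0780e+01] rot [-1.5668  0.004  -1.7247] nose depth 107.5 lat(left+) 0.60 tcplat 0.24 F along -5.0 left 0.7 up -0.6 open 0.189
```

>>> apply_moves(increments=[[[0.08, 0, 0], [0, 0, 0], 0.5], [[0.08, 0, 0], [0, 0, 0], 0.5], [[0.08, 0, 0], [0, 0, 0], 0.5], [[0.08, 0, 0], [0, 0, 0], 0.5], [[0.08, 0, 0], [0, 0, 0], 0.5]])

```text
t: 13.45
eef_pos: [468.0, -4.4, 10.8]
tcp_rot: [-1.567, 0.004, -1.725]
ft_force: [0.8, 5.1, 0.2]
opening: 0.189
```

```bash
python3 st.py
```

```text
t 13.45 tcp [467.99  -4.38  10.76] rot [-1.567   0.004  -1.7247] nose depth 111.7 lat(left+) 0.55 tcplat 0.17 F along -5.1 left -0.0 up 0.2 open 0.189
```

>>> apply_moves(increments=[[[0.07, 0, 0], [0, 0, 0], 0.5], [[0.07, 0, 0], [0, 0, 0], 0.5], [[0.07, 0, 0], [0, 0, 0], 0.5], [[0.07, 0, 0], [0, 0, 0], 0.5], [[0.07, 0, 0], [0, 0, 0], 0.5]])

```text
t: 14.08
eef_pos: [467.4, -8.0, 10.7]
tcp_rot: [-1.567, 0.004, -1.725]
ft_force: [2.6, 14.1, -1.1]
opening: 0.189
```

```bash
python3 st.py
```

```text
t 14.07 tcp [467.43  -7.96  10.72] rot [-1.567   0.0041 -1.7249] nose depth 115.4 lat(left+) 0.52 tcplat 0.18 F along -14.4 left 0.4 up -1.1 open 0.189
```

The stop is met at about 115 mm: force jumped from 5 N to 14 N, so about 9.5 N is on the stop. Now I hold the press.

>>> apply_moves(increments=[[[0.03, 0, 0], [0, 0, 0], 0.5], [[0.03, 0, 0], [0, 0, 0], 0.5], [[0.03, 0, 0], [0, 0, 0], 0.5], [[0.03, 0, 0], [0, 0, 0], 0.5], [[0.03, 0, 0], [0, 0, 0], 0.5]])

```text
t: 14.7
eef_pos: [467.5, -7.9, 10.8]
tcp_rot: [-1.567, 0.005, -1.725]
ft_force: [1.7, 9.5, 0.2]
opening: 0.185
```

```bash
python3 st.py
```

```text
t 14.70 tcp [467.47  -7.91  10.75] rot [-1.5665  0.0054 -1.7247] nose depth 115.3 lat(left+) 0.58 tcplat 0.21 F along -9.7 left 0.2 up 0.2 open 0.185
```

>>> apply_moves(increments=[[[0.05, 0, 0], [0, 0, 0], 0.5], [[0.05, 0, 0], [0, 0, 0], 0.5], [[0.05, 0, 0], [0, 0, 0], 0.5], [[0.05, 0, 0], [0, 0, 0], 0.5], [[0.05, 0, 0], [0, 0, 0], 0.5]])

```text
t: 15.32
eef_pos: [467.5, -7.9, 10.8]
tcp_rot: [-1.566, 0.007, -1.724]
ft_force: [1.6, 12.8, -0.6]
opening: 0.188
```

```bash
python3 st.py
```

```text
t 15.32 tcp [467.46  -7.95  10.77] rot [-1.5661  0.0074 -1.7245] nose depth 115.3 lat(left+) 0.61 tcplat 0.20 F along -12.9 left -0.4 up -0.6 open 0.188
```

>>> apply_moves(increments=[[[0.05, 0, 0], [0, 0, 0], 0.5], [[0.05, 0, 0], [0, 0, 0], 0.5], [[0.05, 0, 0], [0, 0, 0], 0.5], [[0.05, 0, 0], [0, 0, 0], 0.5], [[0.05, 0, 0], [0, 0, 0], 0.5]])

```text
t: 15.95
eef_pos: [467.4, -8.0, 10.8]
tcp_rot: [-1.566, 0.009, -1.724]
ft_force: [2.2, 12.3, -0.2]
opening: 0.186
```

```bash
python3 st.py; python3 plan.py 467.5 -7.9 10.3 -1.7245 2
```

```text
t 15.95 tcp [467.43  -7.99  10.78] rot [-1.5656  0.0094 -1.7243] nose depth 115.4 lat(left+) 0.63 tcplat 0.18 F along -12.5 left 0.3 up -0.2 open 0.186
t 15.95 pos [467.4  -8.   10.8] rot [-1.5656  0.0094 -1.7243] F [ 2.2 12.3 -0.2] open 0.186
[-0.0, 0.02, 0.0] [-0.1, 0.0, -0.3]
[-0.0, 0.02, 0.0] [-0.1, 0.0, -0.3]
```

>>> apply_moves(increments=[[[0.03, 0.02, 0], [-0.1, 0, -0.3], 0.5], [[0.03, 0.02, 0], [-0.1, 0, -0.2], 0.5], [[0.02, 0.03, 0], [0, 0, -0.1], 0.5], [[0.02, 0.03, 0], [0, 0, 0], 0.5], [[0.02, 0.03, 0], [0, 0, 0], 0.5]])

```text
t: 16.58
eef_pos: [467.4, -8.0, 10.0]
tcp_rot: [-1.569, -0.0, -1.725]
ft_force: [0.3, 7.0, 6.9]
opening: 0.183
```

```bash
python3 st.py
```

```text
t 16.57 tcp [467.44  -8.     9.99] rot [-1.5685e+00 -4.0000e-04 -1.7245e+00] nose depth 115.4 lat(left+) 0.60 tcplat 0.19 F along -6.9 left -0.8 up 6.9 open 0.183
```

>>> apply_moves(increments=[[[0.02, 0, 0], [0, 0, 0], 0.5], [[0.01, 0, 0], [0, 0, 0], 1.8], [[0, 0, 0], [0, 0, 0], 2.5], [[0, 0, 0], [0, 0, 0], 3.5], [[0, 0, 0], [0, 0, 0], 4]])

```text
t: 17.2
eef_pos: [467.5, -8.6, 10.1]
tcp_rot: [-1.568, -0.0, -1.725]
ft_force: [-0.6, -0.5, 0.1]
opening: 0.396
```

```bash
python3 st.py
```

```text
t 17.20 tcp [467.47  -8.61  10.09] rot [-1.5681e+00 -4.0000e-04 -1.7248e+00] nose depth 116.0 lat(left+) 0.68 tcplat 0.31 F along 0.6 left -0.5 up 0.1 open 0.396
```

Released. Now straight up, slowly at first, then away for a clear view.

>>> apply_moves(increments=[[[0, -0.5, 0], [0, 0, 0], 4], [[0, -1.5, 0], [0, 0, 0], 4], [[0, -2.5, 0], [0, 0, 0], 4], [[0, -3, 0], [0, 0, 0], 4], [[0, -3, 0], [0, 0, 0], 4]])

```text
t: 17.82
eef_pos: [466.1, -8.8, 117.5]
tcp_rot: [-1.572, -0.001, -1.725]
ft_force: [0.5, -0.1, -0.2]
opening: 0.419
```

>>> apply_moves(increments=[[[-4, -2, 0], [0, 0, 0], 4], [[-5, -1, 0], [0, 0, 0], 4], [[-5, 0, 0], [0, 0, 0], 4], [[-5, 0, 0], [0, 0, 0], 4], [[-5, 0, 0], [0, 0, 0], 4]])

```text
t: 18.45
eef_pos: [505.4, 232.4, 153.6]
tcp_rot: [-1.565, 0.001, -1.731]
ft_force: [0.3, -0.0, 0.6]
opening: 0.423
```

>>> apply_moves(increments=[[[-4, 0, 0], [0, 0, 0], 4], [[-3, 0, 0], [0, 0, 0], 4], [[0, 0, 0], [0, 0, 0], 4], [[0, 0, 0], [0, 0, 0], 4], [[0, 0, 0], [0, 0, 0], 4]])

```text
t: 19.08
eef_pos: [515.6, 305.2, 154.5]
tcp_rot: [-1.565, 0.0, -1.728]
ft_force: [-0.1, -0.3, 0.4]
opening: 0.418
```

```bash
python3 - <<'E'
from h import *
np.set_printoptions(precision=1,suppress=True)
I=[]
for n,w in(("scene",(195,140,325,240)),("top",(235,170,365,270))):
    p=read_camera(n);u0,v0,u1,v1=w;I.append(cv2.resize(p["img"][v0:v1,u0:u1],(390,300),interpolation=cv2.INTER_CUBIC));save(p["img"],n+"_end.png")
    for th in("cassette_grip","cassette_nose","mouth","carton","wide_organiser","mug","tumbler","pill_bottle"):
        for r in nets.mark_of(p,th)[:2]:
            if r["confidence"]>.5: print(n,th,round(r["confidence"],2),toW(p,r["point"]))
I=[cv2.resize(i,(400,308)) for i in I]
save(np.hstack(I),"end.png")
E
```

```text
scene cassette_grip 0.67 [466.8  -9.1  21.7]
scene mouth 0.56 [462.  -55.8   7.6]
scene carton 0.75 [427.4 403.9   3.8]
scene wide_organiser 0.63 [584.2 398.6   1.3]
scene mug 0.88 [ 436.8 -367.8    7.6]
scene tumbler 0.97 [688.8 167.4  -0.2]
scene pill_bottle 0.93 [ 587.2 -374.6    0.9]
scene pill_bottle 0.83 [700.9  50.7   4. ]
top cassette_nose 0.82 [308.2 217.5  12.9]
top mouth 0.76 [458.2 -53.5   7.1]
top mug 0.59 [ 432.6 -362.8    0.2]
top tumbler 0.87 [687.3 174.5   0.9]
top pill_bottle 0.75 [ 581.3 -370.7    1.1]
top pill_bottle 0.55 [703.5  51.6  -1. ]
```

View pics/end.png

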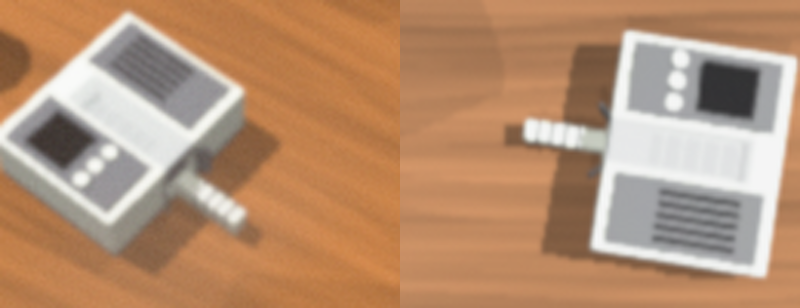

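The picture shows the cassette lying straight in the bay, its lids visible through the clear roof and its handle sticking out. The detected grip point (467,-9) matches the release pose, and the bystanders found are where they were.

```bash
python3 -c "
from cell import env,readout
print(readout.state()['t'],env.job_done())"
```

```text
the job is handed in; nothing more can be done
19.975 None
```

The white slim cassette is loaded in the dispenser and the job was handed in at t ≈ 20 s of the 69 s allowed.

- **Insertion:** I gripped the handle and slid the cassette nose first through the flap, which took up to about 7.5 N at the readings. It met the stop about 115 mm inside the mouth.
- **Press:** I pressed for about 1.2 s at 12.5–13 N on the wrist. Roughly 5 N of that was the drag measured during sliding, so I estimate 8–13 N on the stop. That share was not measured separately. The highest wrist reading was 14.4 N, taken only at the end of each call.
- **Release:** I set it down on the bay floor (about 7 N), let go, and backed the arm away.

**Last checks:** The pictures show the cassette straight in the bay with its handle sticking out. The scene camera puts its grip point at (467, -9) mm, within a millimetre of where I released it. The bystanders the networks reported stand within a few mm of where they were, apart from one top-view tumbler reading about 4 mm off in y, within their accuracy.

**Checks that disagreed or fell short:**
- The networks' height for the grip point was about 4 mm high, and the two-view fits also came out 4–9 mm high. I trusted the contact feel instead.
- I discarded one sideways fit because its two views contradicted each other.
- I did not see the flap resting on the cassette directly; I infer it from the insertion depth and the drag while sliding.

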